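# Put the bench bits back in its fitted holders

## Task

Put the sanding block, the dowel offcut, the tape measure and the screw jar away, each in the grey bench holder whose recess has its shape, so that all four sit flat on the floors of their holders inside the rims, the jar upright, and let go of them. Leave the blue cup standing where it is.

Things in the scene. Friction and masses are not known exactly. Their poses are not given: they have to be found in the camera images.
- sanding_block: Brown rectangular sanding block, 60 mm (its x) by 97 mm (its y) by 28 mm high; origin = centre of its underside, z up. At the start it stands flat on the bench (z = 0).
- dowel: Short offcut of thick dowel, dark red painted with a bare pale wood strip, lying down, its length of 115 mm along its y, 34 mm wide (its x), 30 mm high, with a flat underside so that it does not roll; origin = centre of its underside, z up. At the start it stands flat on the bench (z = 0).
- tape_measure: Yellow tape measure lying on its side, black disc on top; almost square, 65 mm across (its x, belt clip included) by 76 mm (its y, the metal end hook on the -y side included) by 35 mm high; the case proper spans y = -30 to +38 mm, so take it across x at about y = +4 mm; origin = centre of its underside, z up. At the start it stands flat on the bench (z = 0).
- screw_jar: Round clear jar with a grey lid, 62 mm in diameter, 80 mm high, closed; turning it does not matter; origin = centre of its underside, z up. At the start it stands flat on the bench (z = 0).
- block_holder: Fixed shallow grey plastic holder with a dark rubber floor and two small screw heads, rectangular, recess 74 mm (its x) by 111 mm (its y). Its recess floor is 4 mm above the bench, its rim 6 mm thick with its top 10 mm above the bench, so the recess is 6 mm deep. Origin = centre of the holder's underside on the bench, z up, x across and y along the recess. Takes the sanding block.
- dowel_holder: Fixed shallow grey plastic holder with a dark rubber floor and two small screw heads, long and narrow, recess 48 mm (its x) by 129 mm (its y). Its recess floor is 4 mm above the bench, its rim 6 mm thick with its top 10 mm above the bench, so the recess is 6 mm deep. Origin = centre of the holder's underside on the bench, z up, x across and y along the recess. Takes the dowel offcut.
- tape_holder: Fixed shallow grey plastic holder with a dark rubber floor and two small screw heads, nearly square, recess 79 mm (its x) by 90 mm (its y). Its recess floor is 4 mm above the bench, its rim 6 mm thick with its top 10 mm above the bench, so the recess is 6 mm deep. Origin = centre of the holder's underside on the bench, z up, x across the shorter way and y the longer way. Takes the tape measure.
- jar_holder: Fixed shallow grey plastic holder with a dark rubber floor and two small screw heads, round, recess 76 mm in diameter. Its recess floor is 4 mm above the bench, its rim 6 mm thick with its top 10 mm above the bench, so the recess is 6 mm deep. Origin = centre of the holder's underside on the bench, z up. Takes the screw jar.
- blue_cup: Loose empty blue plastic cup standing on the right of the work, among the bench clutter, 71 mm wide at the rim, 88 mm high; origin = centre of its underside. Not to be moved.
There are look-alikes about, which are no part of the job. What is shaped like the sanding_block but red is not meant.

How it is judged:
By the outcome, as a careful person would: the job done as asked, in the order asked, and still so for the second after the job is handed in, with the robot touching nothing.
It also fails if it takes over 118 s, if anything falls off the work surface, if the arm or the gripper's body presses on something with over 40 N, if the wrist force passes 120 N, or if a joint passes its speed limit or range.

## Robot

A 7-joint arm with a two-finger parallel gripper is mounted at the origin on the work surface; the furniture and walls round the work are solid. World frame = base frame: x ahead of the robot, y to its left, z up, the work surface at z = 0. Lengths are in m, angles in degrees, forces in N, time in s.
With the tool pointing down it reaches from about 0.425 to 0.875 m from the base axis. Payload 4.7 kg.
Tool frame: the origin (TCP) lies midway between the tips of the shut fingers; the grasp point (between the pads) lies 19 mm behind it (env.grip_depth is the distance from the TCP to the grasp point, in m); z points along the fingers, y is the line along which they close (so a half turn about z gives the same grasp; the last joint's range is limited). The gripper opens to 87 mm and grips with 3 to 60 N. Pads are 19 mm wide; open, the fingers measure 117 mm over their backs; the gripper's body (75 mm by 190 mm) begins 51 mm behind the grasp point.
Start: joints at [-65.884, 18.392, -4.016, 83.108, 1.295, 78.541, -3.26], TCP at [0.257, 0.597, 0.223] pointing down, gripper open.
Joint ranges: [-163.93, 163.93], [-17.29, 119.83], [-79.2, 71.16], [3.27, 140.29], [-89.18, 269.18], [5.43, 117.66], [-154.24, 154.24]. Speed limits (degrees/s): [147.25, 147.25, 180, 180, 180, 180, 180].

## Interface

Orientations are given as [roll, pitch, yaw] about the fixed x, y, z axes, in that order (R = Rz(yaw) Ry(pitch) Rx(roll)).
In Python, from cell import get_obs, optics, env, nets gives the robot as it stands.
- The arm moves only by the shell command python3 -m creep 'ROWS' [FORCE]. ROWS is JSON, a list of rows, each an object of numbers: "wx", "wy", "wz": the turn, a rotation vector about the tool's x, y, z in degrees; "tx", "ty", "tz": the shift along the tool's x, y, z in mm; "gripper": the opening, from -1 (shut) to 1 (fully open). A call has 1 to 5 rows; each row is the pose to reach, as a shift and turn from the pose commanded when the call began, along the tool's axes at that moment; what a row does not reach only later rows make up. A row lasts 1/12 s, in which the tool goes at most 41.7 mm and 7.16 degrees, less where a joint would pass 70% of its speed; a pose out of reach is approached as far as the arm can. A call with a gripper value outside its range is refused whole. The fingers move at their own pace and stop on an object; FORCE is the grip in N (left out, the last holds). Time passes only in rows, so rows that repeat a pose let the fingers close. It gives the time, the measured TCP pose, the force, the opening and the grip force at its end, in the units of the state.
- get_obs(): the state, without advancing time (a new reading comes with each control period).
- optics.read_camera(name): name is "scene" or "top" or "wrist"; returns (picture, depth): 384x512x3 uint8, red, green, blue; 384x512 float32, m along the optical axis (not along the pixel's ray), 0 where there is no reading.
- optics.camera_info(name): a dict with "fovy" (degrees; the focal length in pixels is half the picture's height over the tangent of half this angle, whatever the lens; pixels are square), "cx", "cy" (the principal point, pixels), "R" (3x3) and "t" (3): a world point X has camera coordinates R X + t; the wrist camera has in their place "tool_from_camera" (4x4, takes a point from camera to tool coordinates, whose origin is the TCP and whose axes are the flange's). Camera axes: x right, y down, z forward; pixel columns grow to the right and rows downward; lengths in m; the calibration is good to about 2 mm. A picture is of the moment at which its call begins: read the wrist's pose just before it. camera_info takes no time and is no camera call.
- env.sign_off(): hands the job in; it is judged then, once.
Trained networks look in the newest picture that a camera, given by its name, has taken for a name from the list of things; names that differ only in an ending like _2 or _b are one class to them, and where a whole thing is asked for, a point or a joint stands for the part that bears it (a point fixed in the world has none). Each returns a list of dicts, best first, with "confidence" (0 to 1); they miss things now and then, are a little off and sometimes report something else, mostly with a low value. They report only what shows in the picture. A call takes as long as a camera call. They do not tell look-alikes from the thing itself.
- nets.look_for(query, camera): "point" ([x, y, z] in m, in world coordinates, good to about 4 mm: the middle of the surface that is visible of it).
- nets.place_of(query, camera): "point" ([x, y, z] in m, in world coordinates, good to about 4 mm: a listed point, or the origin of a listed thing).
The state is a dict: "time_s": time; "qpos": joint angles; "joint_velocities": joint speeds; "effort": joint torques, N m; "tool_pos": TCP position; "tool_rot": TCP orientation; "force": force on the tool from outside, world axes, zero at the start; "wrist_torque": the same for the moment, N m; "grip_width": finger opening in m; "grasp_force": force on a finger pad.
Only numpy, scipy, OpenCV 4.12 (cv2) and the standard library are available. Lean on these libraries where they do the work, as an engineer would, in place of code of your own. Each camera call takes 0.05 s, during which the arm holds its last target. There are 200 camera calls.

## Working session

There is one attempt and no reset: what is moved stays moved. The work goes in short steps, Python scripts to look and compute and a shell command to move; the robot and the scene stay as the last step left them, time stands still between calls to the robot, and variables do not carry over. Pictures are saved under pics/ and viewed, at most 14 in all, crops included, and the job is handed in when it is done.

```bash
mkdir -p pics; ls
cat > h.py <<'E'
import numpy as np, cv2, json
from cell import get_obs, optics, env, nets
from scipy.spatial.transform import Rotation as Ro
def save(name,img): cv2.imwrite('pics/'+name+'.png',cv2.cvtColor(img,cv2.COLOR_RGB2BGR))
def cloud(cam):
    """picture, world XYZ map (NaN where no depth)"""
    o=get_obs(); p,d=optics.read_camera(cam); i=optics.camera_info(cam)
    h,w=d.shape; f=h/2/np.tan(np.radians(i['fovy'])/2)
    v,u=np.mgrid[:h,:w]; X=np.dstack([(u-i['cx'])/f*d,(v-i['cy'])/f*d,d]).astype(float)
    X[d==0]=np.nan
    if 'R' in i: X=(X-np.array(i['t']))@np.array(i['R'])
    else:
        T=np.array(i['tool_from_camera']); X=X@T[:3,:3].T+T[:3,3]
        R=Ro.from_euler('xyz',o['tool_rot'],degrees=True).as_matrix(); X=X@R.T+np.array(o['tool_pos'])
    return p,X
E
python3 - <<'E'
from h import *
o=get_obs(); print({k:np.round(v,3).tolist() for k,v in o.items()})
for c in ('top','scene'):
    p,X=cloud(c); save(c+'0',p); np.savez('c_'+c,p=p,X=X)
    print(c,optics.camera_info(c))
    for n in 'sanding_block dowel tape_measure screw_jar block_holder dowel_holder tape_holder jar_holder blue_cup'.split():
        r=nets.place_of(n,c); print(n,[(np.round(q['point'],3).tolist(),round(q['confidence'],2)) for q in r[:4]])
E
```

```text
pics
{'time_s': 0.0, 'qpos': [-65.885, 18.44, -4.016, 83.174, 1.294, 78.542, -3.26], 'joint_velocities': [0.043, 0.105, 0.031, -0.009, 0.116, -0.159, -0.034], 'effort': [-0.0, -49.129, -0.404, -31.252, -0.064, 0.044, 0.0], 'tool_pos': [0.257, 0.596, 0.221], 'tool_rot': [-179.89, 0.005, 156.695], 'force': [-0.733, -0.42, 0.492], 'wrist_torque': [0.038, -0.006, -0.003], 'grasp_force': 0.0, 'grip_width': 0.087}
top {'fovy': 52.370929069906936, 'cx': 261.22471342073646, 'cy': 189.64150138626985, 'R': array([[ 0.01451237, -0.99983077,  0.01130576],
       [-0.99735167, -0.01528044, -0.07110662],
       [ 0.07126734, -0.01024389, -0.99740465]]), 't': array([-0.03539225,  0.41761571,  1.00246292])}
sanding_block [([0.523, -0.096, 0.001], 0.96), ([0.181, -0.328, -0.0], 0.66), ([0.658, 0.103, -0.001], 0.31)]
dowel [([0.427, 0.002, 0.002], 0.95), ([0.658, -0.053, -0.001], 0.59)]
tape_measure [([0.52, 0.088, -0.0], 0.57), ([0.521, -0.096, 0.004], 0.46)]
screw_jar [([0.386, 0.226, 0.005], 0.61), ([0.431, 0.001, 0.0], 0.4)]
block_holder [([0.656, 0.102, -0.002], 0.86), ([0.384, 0.227, 0.0], 0.23)
[... 315 characters left out ...]
5047, -0.61018766,  0.00319545],
       [-0.36629425, -0.47976137, -0.79728135],
       [ 0.4880243 ,  0.63047605, -0.6035994 ]]), 't': array([-0.33844619,  0.1729017 ,  1.05216513])}
sanding_block [([0.184, -0.325, -0.004], 0.92), ([0.525, -0.096, -0.001], 0.78)]
dowel [([0.434, 0.004, 0.001], 0.6)]
tape_measure [([0.522, 0.093, 0.002], 0.76)]
screw_jar [([0.385, 0.225, 0.002], 0.78)]
block_holder [([0.656, 0.101, -0.002], 0.77)]
dowel_holder [([0.519, 0.252, 0.0], 0.59)]
tape_holder [([0.654, 0.244, 0.001], 0.73)]
jar_holder [([0.662, -0.057, 0.003], 0.94), ([0.436, 0.002, 0.002], 0.74), ([0.518, 0.093, 0.004], 0.28), ([0.387, 0.223, -0.001], 0.18)]
blue_cup [([0.348, -0.259, -0.0], 0.78)]
```

View images.

View pics/top0.png

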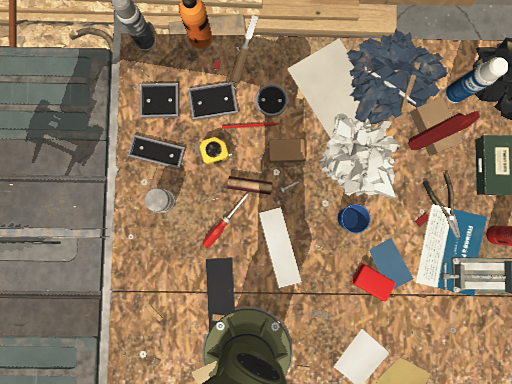

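View pics/scene0.png

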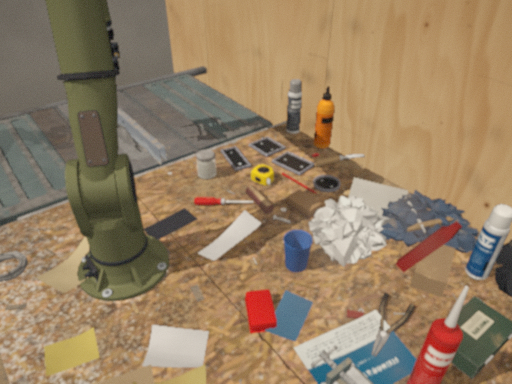

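The top view shows the tape holder at (160,99), block holder (213,100), jar holder (271,99) and dowel holder (157,150). The tape is at (214,150), brown block (287,149), dowel (249,185), jar (160,200) and cup (353,218). The red block at (374,282) is the decoy. The network points agree with these positions, so next I measure the yaws.

```bash
cat >> h.py <<'E'
def fit(P,m,X,ctr,rad,hull=True):
    """min-area rectangle of masked world xy near ctr -> centre, short, long, direction(deg) of long axis"""
    near=np.hypot(X[...,0]-ctr[0],X[...,1]-ctr[1])<rad
    k=(m&near).astype(np.uint8); n,l,s,_=cv2.connectedComponentsWithStats(k,connectivity=8)
    if n<2: return None
    k=l==1+np.argmax(s[1:,4]); q=X[k]
    (c,(a,b),t)=cv2.minAreaRect((q[:,:2]*1000).astype(np.float32))
    if a>b: L,S,ang=a,b,t
    else: L,S,ang=b,a,t+90
    return np.round(c,1),round(S,1),round(L,1),round((ang+90)%180-90,1),'z',np.round(np.percentile(q[:,2],[5,50,95])*1000,1),len(q)
E
python3 - <<'E'
from h import *
z=np.load('c_top.npz'); p,X=z['p'],z['X']; Z=X[...,2]
print('bench z',np.nanmedian(Z[140:180,180:195])*1000)
obj=dict(block=(.523,-.096,),dowel=(.43,.002),tape=(.52,.09),jar=(.386,.226),cup=(.348,-.259))
for n,c in obj.items(): print(n,fit(p,Z>.014,X,c,.075))
hol=dict(block=(.656,.102),dowel=(.52,.25),tape=(.654,.247),jar=(.662,-.054))
dark=p.max(2)<75
for n,c in hol.items():
    print(n,'dark',fit(p,dark,X,c,.085)); print(n,'rim',fit(p,(Z>.003)&(Z<.016),X,c,.095))
E
```

```text
bench z -0.9500241557172275
block (array([523.6, -94.2]), 58.4, 94.8, -86.8, 'z', array([22.1, 26.3, 29.5]), 800)
dowel (array([430.3,   1.5]), 32.5, 114.5, 83.0, 'z', array([18. , 26.4, 30.4]), 549)
tape (array([520.7,  92. ]), 65.2, 76.0, -72.1, 'z', array([25.4, 32.4, 35.6]), 607)
jar (array([385.5, 225. ]), 58.8, 59.9, 2.5, 'z', array([28.6, 77.4, 80.8]), 603)
cup (array([ 347.4, -257.9]), 67.8, 68.4, 45.6, 'z', array([20.8, 61.3, 87.2]), 443)
block dark (array([656.3, 105.1]), 72.8, 109.0, -80.0, 'z', array([0.1, 3.1, 6.3]), 1037)
block rim (array([658.8,  93.4]), 89.1, 145.0, -78.1, 'z', array([ 3.2,  5.2, 10.8]), 956)
dowel dark (array([516., 252.]), 46.8, 128.2, 76.2, 'z', array([-0.1,  3. ,  6.2]), 785)
dowel rim (array([516.8, 249.3]), 60.4, 141.6, 76.4, 'z', array([ 3.2,  5.4, 10.5]), 763)
tape dark (array([654.9, 248.8]), 78.8, 88.4, -87.3, 'z', array([0.2, 3.3, 6.8]), 905)
tape rim (array([654.2, 245.6]), 92.6, 103.3, -88.0, 'z', array([ 3.2,  5.4, 10.5]), 897)
jar dark (array([661.7, -53.5]), 72.7, 74.8, 0.9, 'z', array([-0. ,  3.1,  6.3]), 586)
jar rim (array([660.1, -54.7]), 85.8, 86.0, 0.9, 'z', array([ 3.2,  5.4, 10.5]), 535)
```

```bash
cat >> h.py <<'E'
def plan(x,y,z,yaw,step=37.,turn=6.5,ncalls=None):
    """split way to TCP target into calls of <=5 rows; prints tool-frame totals of each call. yaw mod 180 nearest."""
    o=get_obs(); p=np.array(o['tool_pos'])*1000; R=Ro.from_euler('xyz',o['tool_rot'],degrees=True)
    y0=o['tool_rot'][2]; yaw=y0+(yaw-y0+90)%180-90
    T=Ro.from_euler('xyz',[180,0,yaw],degrees=True); g=np.array([x,y,z])
    rv=(R.inv()*T).as_rotvec(degrees=True)
    n=int(max(np.ceil(np.linalg.norm(g-p)/step),np.ceil(np.linalg.norm(rv)/turn),1)); k=ncalls or -(-n//5)
    q7=o['qpos'][6]; print('from',p.round(1),np.round(o['tool_rot'],1),'yaw->',round(yaw,1),'q7',round(q7,1),'rows',n,'t',round(o['time_s'],1))
    for i in range(k):
        Ri=R*Ro.from_rotvec(rv*i/k,degrees=True)
        print('call',i,'t',Ri.inv().apply((g-p)/k).round(1),'w',(rv/k).round(1))
E
python3 -c "
from h import *
plan(523.6,-94.2,150,93.2)"
```

```text
from [257.2 597.  222.6] [180.    0.  156.7] yaw-> 93.2 q7 -3.3 rows 21 t 1.0
call 0 t [-103.6 -105.9   14.5] w [ 0.  -0.  12.7]
call 1 t [-124.4  -80.5   14.5] w [ 0.  -0.  12.7]
call 2 t [-139.   -51.2   14.5] w [ 0.  -0.  12.7]
call 3 t [-146.9  -19.4   14.5] w [ 0.  -0.  12.7]
call 4 t [-147.5   13.4   14.5] w [ 0.  -0.  12.7]
```

```bash
python3 -m creep '[{"tx":-21,"ty":-21,"tz":3,"wz":2.5},{"tx":-42,"ty":-42,"tz":6,"wz":5},{"tx":-63,"ty":-63,"tz":9,"wz":7.6},{"tx":-84,"ty":-85,"tz":12,"wz":10.2},{"tx":-104,"ty":-106,"tz":14,"wz":12.7}]'
python3 -m creep '[{"tx":-25,"ty":-16,"tz":3,"wz":2.5},{"tx":-50,"ty":-32,"tz":6,"wz":5},{"tx":-75,"ty":-48,"tz":9,"wz":7.6},{"tx":-100,"ty":-64,"tz":12,"wz":10.2},{"tx":-124,"ty":-80,"tz":14,"wz":12.7}]'
python3 -m creep '[{"tx":-28,"ty":-10,"tz":3,"wz":2.5},{"tx":-56,"ty":-20,"tz":6,"wz":5},{"tx":-84,"ty":-31,"tz":9,"wz":7.6},{"tx":-112,"ty":-41,"tz":12,"wz":10.2},{"tx":-139,"ty":-51,"tz":14,"wz":12.7}]'
python3 -c "
from h import *
plan(523.6,-94.2,150,93.2)"
```

```text
from [257.2 597.  222.6] [180.    0.  156.7] yaw-> 93.2 q7 -3.3 rows 21 t 1.0
call 0 t [-103.6 -105.9   14.5] w [ 0.  -0.  12.7]
call 1 t [-124.4  -80.5   14.5] w [ 0.  -0.  12.7]
call 2 t [-139.   -51.2   14.5] w [ 0.  -0.  12.7]
call 3 t [-146.9  -19.4   14.5] w [ 0.  -0.  12.7]
call 4 t [-147.5   13.4   14.5] w [ 0.  -0.  12.7]validation failed for argument at $[0]...
validation failed for argument at $[0]...
validation failed for argument at $[0]...
```

The rows need every key, so I'll send them all.

```bash
python3 -m creep '[{"tx":-21,"ty":-21,"tz":3,"wx":0,"wy":0,"wz":2.5,"gripper":1},{"tx":-42,"ty":-42,"tz":6,"wx":0,"wy":0,"wz":5,"gripper":1},{"tx":-63,"ty":-63,"tz":9,"wx":0,"wy":0,"wz":7.6,"gripper":1},{"tx":-84,"ty":-85,"tz":12,"wx":0,"wy":0,"wz":10.2,"gripper":1},{"tx":-104,"ty":-106,"tz":14,"wx":0,"wy":0,"wz":12.7,"gripper":1}]'
python3 -c "
from h import *
plan(523.6,-94.2,150,93.2)"
```

```text
time_s: 1.42
tool_pos: [0.3112, 0.4568, 0.2083]
tool_rot: [-180.0, 0.0, 143.9]
force: [0.3, 0.5, 1.3]
grip_width: 0.0871
grasp_force: 0.0
from [311.2 456.8 208.3] [-180.     0.   143.9] yaw-> 93.2 q7 -4.6 rows 17 t 1.4
call 0 t [-124.1  -79.9   14.6] w [-0.   0.  12.7]
call 1 t [-138.6  -50.8   14.6] w [-0.   0.  12.7]
call 2 t [-146.4  -19.1   14.6] w [-0.   0.  12.7]
call 3 t [-147.    13.4   14.6] w [-0.   0.  12.7]
```

Tracking is good, so I'm going the rest of the way.

```bash
python3 -m creep '[{"tx":-31,"ty":-20,"tz":4,"wx":0,"wy":0,"wz":3,"gripper":1},{"tx":-62,"ty":-40,"tz":8,"wx":0,"wy":0,"wz":6,"gripper":1},{"tx":-93,"ty":-60,"tz":12,"wx":0,"wy":0,"wz":9,"gripper":1},{"tx":-124,"ty":-80,"tz":15,"wx":0,"wy":0,"wz":12.7,"gripper":1}]'
python3 -m creep '[{"tx":-35,"ty":-13,"tz":4,"wx":0,"wy":0,"wz":3,"gripper":1},{"tx":-70,"ty":-25,"tz":8,"wx":0,"wy":0,"wz":6,"gripper":1},{"tx":-105,"ty":-38,"tz":12,"wx":0,"wy":0,"wz":9,"gripper":1},{"tx":-139,"ty":-51,"tz":15,"wx":0,"wy":0,"wz":12.7,"gripper":1}]'
python3 -m creep '[{"tx":-36,"ty":-5,"tz":4,"wx":0,"wy":0,"wz":3,"gripper":1},{"tx":-73,"ty":-10,"tz":8,"wx":0,"wy":0,"wz":6,"gripper":1},{"tx":-110,"ty":-15,"tz":12,"wx":0,"wy":0,"wz":9,"gripper":1},{"tx":-146,"ty":-19,"tz":15,"wx":0,"wy":0,"wz":12.7,"gripper":1}]'
python3 -m creep '[{"tx":-37,"ty":3,"tz":4,"wx":0,"wy":0,"wz":3,"gripper":1},{"tx":-73,"ty":7,"tz":8,"wx":0,"wy":0,"wz":6,"gripper":1},{"tx":-110,"ty":10,"tz":12,"wx":0,"wy":0,"wz":9,"gripper":1},{"tx":-147,"ty":13,"tz":15,"wx":0,"wy":0,"wz":12.7,"gripper":1},{"tx":-147,"ty":13,"tz":15,"wx":0,"wy":0,"wz":12.7,"gripper":1}]'
python3 - <<'E'
from h import *
p,X=cloud('wrist'); save('w1',p); np.savez('c_w1',p=p,X=X)
print(fit(p,(X[...,2]>.014)&(X[...,2]<.05),X,(.5236,-.0942),.075))
plan(523.6,-94.2,11,93.2)
E
```

```text
time_s: 1.75
tool_pos: [0.3644, 0.3191, 0.1935]
tool_rot: [180.0, -0.0, 131.2]
force: [0.4, 0.6, 1.0]
grip_width: 0.0868
grasp_force: 0.0
time_s: 2.08
tool_pos: [0.4179, 0.1809, 0.1786]
tool_rot: [180.0, -0.0, 118.4]
force: [0.7, -0.6, -0.4]
grip_width: 0.0873
grasp_force: 0.0
time_s: 2.42
tool_pos: [0.4709, 0.0435, 0.1637]
tool_rot: [179.9, -0.0, 105.7]
force: [0.8, 0.2, 0.0]
grip_width: 0.0875
grasp_force: 0.0
time_s: 2.83
tool_pos: [0.5243, -0.1011, 0.1487]
tool_rot: [179.9, 0.3, 92.5]
force: [-1.1, -0.3, 0.4]
grip_width: 0.0867
grasp_force: 0.0
(array([523.8, -95.5]), 58.0, 94.9, -86.7, 'z', array([25.3, 28.3, 29.5]), 6698)
from [523.6 -97.1 148.6] [1.80e+02 1.00e-01 9.28e+01] yaw-> 93.2 q7 14.5 rows 4 t 2.9
call 0 t [3.200e+00 1.000e-01 1.375e+02] w [ 0.   0.1 -0.4]
```

View pics/w1.png

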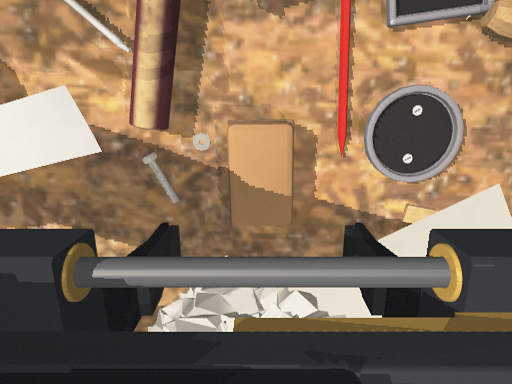

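The wrist view shows the brown block at (260,173) between the fingers, with a bolt at (160,178) lying flat and clear. The wrist fit is within 1.5 mm of the top fit, so I'll descend and grip.

```bash
python3 -m creep '[{"tx":1.5,"ty":0,"tz":30,"wx":0,"wy":0,"wz":0,"gripper":1},{"tx":1.5,"ty":0,"tz":60,"wx":0,"wy":0,"wz":0,"gripper":1},{"tx":1.5,"ty":0,"tz":90,"wx":0,"wy":0,"wz":0,"gripper":1},{"tx":1.5,"ty":0,"tz":118,"wx":0,"wy":0,"wz":0,"gripper":1},{"tx":1.5,"ty":0,"tz":135,"wx":0,"wy":0,"wz":0,"gripper":1}]'
python3 -m creep '[{"tx":0,"ty":0,"tz":4,"wx":0,"wy":0,"wz":0,"gripper":1},{"tx":0,"ty":0,"tz":4,"wx":0,"wy":0,"wz":0,"gripper":0},{"tx":0,"ty":0,"tz":4,"wx":0,"wy":0,"wz":0,"gripper":0},{"tx":0,"ty":0,"tz":4,"wx":0,"wy":0,"wz":0,"gripper":0},{"tx":0,"ty":0,"tz":4,"wx":0,"wy":0,"wz":0,"gripper":0}]' 25
```

```text
time_s: 3.3
tool_pos: [0.5214, -0.0888, 0.0108]
tool_rot: [-179.8, -0.1, 93.3]
force: [-0.4, 0.1, -0.4]
grip_width: 0.0868
grasp_force: 0.0
time_s: 3.72
tool_pos: [0.5247, -0.0907, 0.0111]
tool_rot: [179.8, -0.0, 93.2]
force: [0.6, -0.3, 1.0]
grip_width: 0.0681
grasp_force: 0.0
```

```bash
python3 -m creep '[{"tx":0,"ty":0,"tz":0,"wx":0,"wy":0,"wz":0,"gripper":-0.5},{"tx":0,"ty":0,"tz":0,"wx":0,"wy":0,"wz":0,"gripper":-0.5},{"tx":0,"ty":0,"tz":0,"wx":0,"wy":0,"wz":0,"gripper":-0.5},{"tx":0,"ty":0,"tz":0,"wx":0,"wy":0,"wz":0,"gripper":-0.5}]' 30
python3 -m creep '[{"tx":0,"ty":0,"tz":-10,"wx":0,"wy":0,"wz":0,"gripper":-0.5},{"tx":0,"ty":0,"tz":-25,"wx":0,"wy":0,"wz":0,"gripper":-0.5},{"tx":0,"ty":0,"tz":-45,"wx":0,"wy":0,"wz":0,"gripper":-0.5},{"tx":0,"ty":0,"tz":-60,"wx":0,"wy":0,"wz":0,"gripper":-0.5},{"tx":0,"ty":0,"tz":-60,"wx":0,"wy":0,"wz":0,"gripper":-0.5}]' 30
python3 - <<'E'
from h import *
p,X=cloud('wrist'); save('w2',p); o=get_obs(); print(o['tool_pos'],o['tool_rot'],o['grip_width'],o['grasp_force'])
z=o['tool_pos'][2]; t=o['tool_pos']
print(fit(p,(X[...,2]>z)&(X[...,2]<z+.035),X,(t[0],t[1]),.07))
E
```

```text
time_s: 4.05
tool_pos: [0.5241, -0.0907, 0.0106]
tool_rot: [179.9, -0.0, 93.2]
force: [-2.1, -0.1, 6.0]
grip_width: 0.0576
grasp_force: 30.0
time_s: 4.47
tool_pos: [0.5257, -0.0913, 0.0729]
tool_rot: [179.7, 0.0, 93.2]
force: [1.1, -0.6, -1.5]
grip_width: 0.0579
grasp_force: 30.0
[ 0.5247322  -0.09100826  0.07130317] [ 1.79781417e+02 -7.51312361e-03  9.31902358e+01] 0.057997923278812404 29.999316036701202
(array([524.6, -71.4]), 45.9, 80.5, 3.0, 'z', array([82.5, 90.5, 95.1]), 12840)
```

View pics/w2.png

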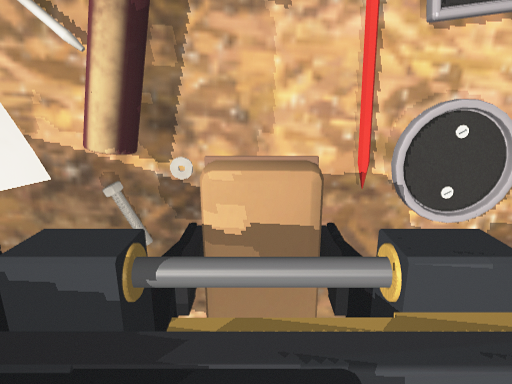

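The block is held squarely at (260,230) in the wrist view, with its centre about 4.5 mm behind the TCP along tool x. I'll go to a waypoint short of the block holder and look.

```bash
python3 -c "
from h import *
plan(640,10,115,100,step=28)"
```

```text
from [524.7 -91.   71.3] [179.8  -0.   93.2] yaw-> 100.0 q7 17.5 rows 6 t 4.5
call 0 t [ 47.2  60.4 -21.6] w [ 0.1  0.  -3.4]
call 1 t [ 43.6  63.1 -21.7] w [ 0.1  0.  -3.4]
```

```bash
python3 -m creep '[{"tx":12,"ty":15,"tz":-6,"wx":0,"wy":0,"wz":-0.8,"gripper":-0.5},{"tx":24,"ty":30,"tz":-11,"wx":0,"wy":0,"wz":-1.7,"gripper":-0.5},{"tx":36,"ty":45,"tz":-16,"wx":0,"wy":0,"wz":-2.5,"gripper":-0.5},{"tx":47,"ty":60,"tz":-22,"wx":0,"wy":0,"wz":-3.4,"gripper":-0.5}]'
python3 -m creep '[{"tx":11,"ty":16,"tz":-6,"wx":0,"wy":0,"wz":-0.8,"gripper":-0.5},{"tx":22,"ty":32,"tz":-11,"wx":0,"wy":0,"wz":-1.7,"gripper":-0.5},{"tx":33,"ty":48,"tz":-16,"wx":0,"wy":0,"wz":-2.5,"gripper":-0.5},{"tx":43,"ty":63,"tz":-22,"wx":0,"wy":0,"wz":-3.4,"gripper":-0.5},{"tx":43,"ty":63,"tz":-22,"wx":0,"wy":0,"wz":-3.4,"gripper":-0.5}]'
cat >> h.py <<'E'
def holder(c,cam='wrist',v=75):
    p,X=cloud(cam); Z=X[...,2]
    print('floor',fit(p,(p.max(2)<v)&(Z<.012)&(Z>-.004),X,c,.085)); print('rim',fit(p,(Z>.006)&(Z<.016),X,c,.09)); return p,X
E
python3 - <<'E'
from h import *
p,X=holder((.656,.103)); save('w3',p)
o=get_obs(); print(o['grip_width'],o['grasp_force'])
plan(655.5,108,40,100,step=28)
E
```

```text
time_s: 4.85
tool_pos: [0.5801, -0.0396, 0.0903]
tool_rot: [-179.9, -0.0, 96.6]
force: [-0.1, 0.7, 0.0]
grip_width: 0.0574
grasp_force: 30.0
time_s: 5.27
tool_pos: [0.6405, 0.0136, 0.1131]
tool_rot: [179.9, -0.1, 100.3]
force: [0.1, 1.8, -0.8]
grip_width: 0.0577
grasp_force: 30.0
floor (array([657.1, 102.8]), 70.6, 107.4, -80.0, 'z', array([3.4, 4.6, 5.8]), 12779)
rim (array([662.8,  95.5]), 95.0, 129.9, -79.6, 'z', array([ 7.3,  9.7, 11.2]), 3347)
0.057846672760727344 29.999202489852905
from [638.8  11.5 112.5] [-180.    -0.   100.2] yaw-> 100.0 q7 15.8 rows 5 t 5.3
call 0 t [92.1 33.5 72.5] w [-0.  -0.   0.2]
```

View pics/w3.png

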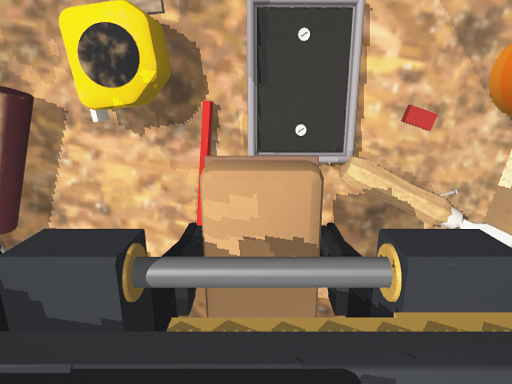

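The wrist view shows the block holder at (305,80), square with the held block, and the tape's hook at (98,115), so the tape's +y points at about 108°. Next I go over the holder and lower.

```bash
python3 -m creep '[{"tx":18,"ty":7,"tz":8,"wx":0,"wy":0,"wz":0,"gripper":-0.5},{"tx":37,"ty":14,"tz":20,"wx":0,"wy":0,"wz":0,"gripper":-0.5},{"tx":56,"ty":21,"tz":36,"wx":0,"wy":0,"wz":0,"gripper":-0.5},{"tx":74,"ty":27,"tz":54,"wx":0,"wy":0,"wz":0,"gripper":-0.5},{"tx":92,"ty":34,"tz":72,"wx":0,"wy":0,"wz":0,"gripper":-0.5}]'
python3 -m creep '[{"tx":0,"ty":0,"tz":0,"wx":0,"wy":0,"wz":0,"gripper":-0.5},{"tx":0,"ty":0,"tz":0,"wx":0,"wy":0,"wz":0,"gripper":-0.5},{"tx":0,"ty":0,"tz":0,"wx":0,"wy":0,"wz":0,"gripper":-0.5}]'
python3 -c "
from h import *
plan(656.2,108,15.5,100)"
```

```text
time_s: 5.73
tool_pos: [0.6545, 0.1055, 0.0398]
tool_rot: [-179.9, 0.0, 99.9]
force: [0.6, -0.4, -0.8]
grip_width: 0.0579
grasp_force: 30.0
time_s: 5.98
tool_pos: [0.6553, 0.1038, 0.0413]
tool_rot: [-179.9, 0.1, 99.9]
force: [0.5, 0.2, -0.0]
grip_width: 0.058
grasp_force: 30.0
from [655.3 103.8  41.3] [-1.799e+02  1.000e-01  9.990e+01] yaw-> 100.0 q7 9.0 rows 1 t 6.0
call 0 t [ 4.   1.6 25.8] w [-0.1  0.1 -0.1]
```

```bash
python3 -m creep '[{"tx":4,"ty":1.5,"tz":8,"wx":0,"wy":0,"wz":0,"gripper":-0.5},{"tx":4,"ty":1.5,"tz":16,"wx":0,"wy":0,"wz":0,"gripper":-0.5},{"tx":4,"ty":1.5,"tz":22,"wx":0,"wy":0,"wz":0,"gripper":-0.5},{"tx":4,"ty":1.5,"tz":25,"wx":0,"wy":0,"wz":0,"gripper":-0.5},{"tx":4,"ty":1.5,"tz":26,"wx":0,"wy":0,"wz":0,"gripper":-0.5}]'
python3 -m creep '[{"tx":0,"ty":0,"tz":0,"wx":0,"wy":0,"wz":0,"gripper":-0.5},{"tx":0,"ty":0,"tz":0,"wx":0,"wy":0,"wz":0,"gripper":-0.5}]'
```

```text
time_s: 6.4
tool_pos: [0.656, 0.1095, 0.0148]
tool_rot: [-179.9, 0.0, 100.0]
force: [-0.2, -0.5, -0.3]
grip_width: 0.0578
grasp_force: 30.0
time_s: 6.57
tool_pos: [0.6568, 0.1099, 0.0157]
tool_rot: [180.0, 0.0, 100.0]
force: [0.4, 0.2, 0.0]
grip_width: 0.0578
grasp_force: 30.0
```

```bash
python3 -m creep '[{"tx":-1.5,"ty":0,"tz":1,"wx":0,"wy":0,"wz":0,"gripper":-0.5},{"tx":-1.5,"ty":0,"tz":1.5,"wx":0,"wy":0,"wz":0,"gripper":-0.5},{"tx":-1.5,"ty":0,"tz":1.5,"wx":0,"wy":0,"wz":0,"gripper":0.8},{"tx":-1.5,"ty":0,"tz":1.5,"wx":0,"wy":0,"wz":0,"gripper":0.8},{"tx":-1.5,"ty":0,"tz":1.5,"wx":0,"wy":0,"wz":0,"gripper":0.8}]'
python3 -m creep '[{"tx":0,"ty":0,"tz":0,"wx":0,"wy":0,"wz":0,"gripper":0.8},{"tx":0,"ty":0,"tz":-20,"wx":0,"wy":0,"wz":0,"gripper":0.8},{"tx":0,"ty":0,"tz":-60,"wx":0,"wy":0,"wz":0,"gripper":0.8},{"tx":0,"ty":0,"tz":-100,"wx":0,"wy":0,"wz":0,"gripper":0.8},{"tx":0,"ty":0,"tz":-130,"wx":0,"wy":0,"wz":0,"gripper":0.8}]'
python3 -c "
from h import *
p,X=cloud('wrist'); save('w4',p)
print(fit(p,(X[...,2]>.02)&(X[...,2]<.05),X,(.656,.105),.075))
plan(430.3,1.5-40,150,-7+90)"
```

```text
time_s: 6.98
tool_pos: [0.657, 0.1087, 0.0142]
tool_rot: [180.0, -0.0, 100.0]
force: [0.4, 0.2, 0.4]
grip_width: 0.0705
grasp_force: 0.0
time_s: 7.4
tool_pos: [0.6577, 0.1085, 0.1473]
tool_rot: [179.8, 0.0, 100.0]
force: [1.4, 0.5, 0.7]
grip_width: 0.0783
grasp_force: 0.0
(array([658.1, 104.3]), 58.1, 93.8, -80.1, 'z', array([29.2, 32.3, 33.5]), 6759)
from [661.1 108.9 154. ] [ 1.793e+02 -1.000e-01  1.000e+02] yaw-> 83.0 q7 6.8 rows 8 t 7.5
call 0 t [ -52.6 -126.5    0.4] w [ 0.3 -0.1  8.5]
call 1 t [ -70.7 -117.3    1.2] w [ 0.3 -0.1  8.5]
```

The block is in place: top at 32 mm, centred within 2 mm, square. Next is the dowel.

```bash
python3 -c "
from h import *
plan(430.5,0,145,83)"
```

```text
from [661.1 108.9 154. ] [ 1.793e+02 -1.000e-01  1.000e+02] yaw-> 83.0 q7 6.8 rows 7 t 7.5
call 0 t [ -33.7 -123.1    2.9] w [ 0.3 -0.1  8.5]
call 1 t [ -51.4 -116.7    3.7] w [ 0.3 -0.1  8.5]
```

```bash
python3 -m creep '[{"tx":-8,"ty":-30,"tz":0,"wx":0,"wy":0,"wz":2,"gripper":0.8},{"tx":-17,"ty":-61,"tz":0,"wx":0,"wy":0,"wz":4,"gripper":0.8},{"tx":-25,"ty":-92,"tz":0,"wx":0,"wy":0,"wz":6,"gripper":0.8},{"tx":-33,"ty":-121,"tz":0,"wx":0,"wy":0,"wz":8.5,"gripper":0.8}]'
python3 -m creep '[{"tx":-13,"ty":-30,"tz":0,"wx":0,"wy":0,"wz":2,"gripper":0.4},{"tx":-26,"ty":-60,"tz":0,"wx":0,"wy":0,"wz":4,"gripper":0.4},{"tx":-39,"ty":-90,"tz":0,"wx":0,"wy":0,"wz":6,"gripper":0.4},{"tx":-51,"ty":-115,"tz":0,"wx":0,"wy":0,"wz":8.5,"gripper":0.4},{"tx":-51,"ty":-115,"tz":0,"wx":0,"wy":0,"wz":8.5,"gripper":0.4}]'
python3 -m creep '[{"tx":0,"ty":0,"tz":0,"wx":0,"wy":0,"wz":0,"gripper":0.4},{"tx":0,"ty":0,"tz":0,"wx":0,"wy":0,"wz":0,"gripper":0.4},{"tx":0,"ty":0,"tz":0,"wx":0,"wy":0,"wz":0,"gripper":0.4}]'
python3 - <<'E'
from h import *
p,X=cloud('wrist'); save('w5',p); 
print(fit(p,(X[...,2]>.012)&(X[...,2]<.05),X,(.4305,.0015),.075)); plan(430.5,0,10,83)
E
```

```text
time_s: 7.78
tool_pos: [0.5418, 0.0543, 0.1435]
tool_rot: [-180.0, 0.0, 91.4]
force: [-0.8, 0.5, 0.6]
grip_width: 0.0782
grasp_force: 0.0
time_s: 8.2
tool_pos: [0.4254, -0.0011, 0.1433]
tool_rot: [-179.8, -0.1, 82.8]
force: [-0.7, -0.1, -0.4]
grip_width: 0.0619
grasp_force: 0.0
time_s: 8.45
tool_pos: [0.4308, 0.0016, 0.1443]
tool_rot: [179.9, 0.0, 83.0]
force: [-0.7, -0.1, 0.0]
grip_width: 0.0611
grasp_force: 0.0
(array([4.304e+02, 1.000e-01]), 33.0, 114.9, 82.6, 'z', array([19.8, 28.4, 31. ]), 4596)
from [430.7   1.5 144.1] [180.   0.  83.] yaw-> 83.0 q7 -14.5 rows 4 t 8.5
call 0 t [-1.500e+00 -1.000e-01  1.341e+02] w [0. 0. 0.]
```

View pics/w5.png

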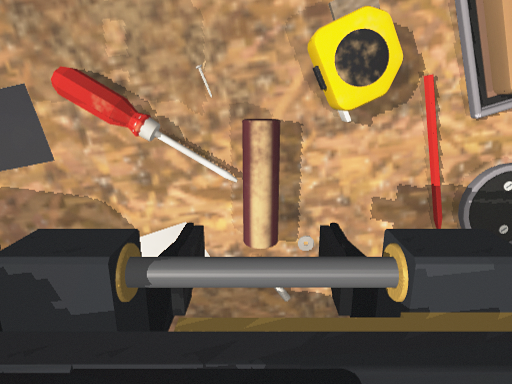

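The dowel is at (261,182). The screwdriver tip at (235,178) lies beside its middle, right where the left finger would come down. I'll grip 18 mm toward the −y end, with the fingers narrowed to about 50 mm.

```bash
python3 -m creep '[{"tx":-10,"ty":0,"tz":10,"wx":0,"wy":0,"wz":0,"gripper":0.15},{"tx":-18.5,"ty":0,"tz":40,"wx":0,"wy":0,"wz":0,"gripper":0.15},{"tx":-18.5,"ty":0,"tz":70,"wx":0,"wy":0,"wz":0,"gripper":0.15},{"tx":-18.5,"ty":0,"tz":95,"wx":0,"wy":0,"wz":0,"gripper":0.15},{"tx":-18.5,"ty":0,"tz":95,"wx":0,"wy":0,"wz":0,"gripper":0.15}]'
python3 -m creep '[{"tx":0,"ty":0,"tz":10,"wx":0,"wy":0,"wz":0,"gripper":0.15},{"tx":0,"ty":0,"tz":20,"wx":0,"wy":0,"wz":0,"gripper":0.15},{"tx":0,"ty":0,"tz":30,"wx":0,"wy":0,"wz":0,"gripper":0.15},{"tx":0,"ty":0,"tz":38,"wx":0,"wy":0,"wz":0,"gripper":0.15},{"tx":0,"ty":0,"tz":38.5,"wx":0,"wy":0,"wz":0,"gripper":0.15}]'
python3 -m creep '[{"tx":0,"ty":0,"tz":0.5,"wx":0,"wy":0,"wz":0,"gripper":0.1},{"tx":0,"ty":0,"tz":0.5,"wx":0,"wy":0,"wz":0,"gripper":-0.8},{"tx":0,"ty":0,"tz":0.5,"wx":0,"wy":0,"wz":0,"gripper":-0.8},{"tx":0,"ty":0,"tz":0.5,"wx":0,"wy":0,"wz":0,"gripper":-0.8},{"tx":0,"ty":0,"tz":0.5,"wx":0,"wy":0,"wz":0,"gripper":-0.8}]' 30
```

```text
time_s: 8.92
tool_pos: [0.4241, -0.0178, 0.0449]
tool_rot: [-179.5, 0.3, 83.0]
force: [-1.8, -0.0, 0.2]
grip_width: 0.0506
grasp_force: 0.0
time_s: 9.33
tool_pos: [0.4268, -0.0172, 0.0095]
tool_rot: [-179.9, 0.0, 83.0]
force: [-0.2, 0.0, -0.2]
grip_width: 0.0502
grasp_force: 0.0
time_s: 9.75
tool_pos: [0.428, -0.0171, 0.0105]
tool_rot: [179.9, -0.0, 83.0]
force: [-0.1, 0.4, 1.2]
grip_width: 0.032
grasp_force: 30.0
```

```bash
python3 -m creep '[{"tx":0,"ty":0,"tz":-10,"wx":0,"wy":0,"wz":0,"gripper":-0.8},{"tx":0,"ty":0,"tz":-25,"wx":0,"wy":0,"wz":0,"gripper":-0.8},{"tx":0,"ty":0,"tz":-50,"wx":0,"wy":0,"wz":0,"gripper":-0.8},{"tx":0,"ty":0,"tz":-75,"wx":0,"wy":0,"wz":0,"gripper":-0.8},{"tx":0,"ty":0,"tz":-90,"wx":0,"wy":0,"wz":0,"gripper":-0.8}]'
python3 -c "
from h import *
plan(490,140,115,76.3,step=28)"
```

```text
time_s: 10.17
tool_pos: [0.4286, -0.0174, 0.103]
tool_rot: [179.8, -0.1, 83.0]
force: [0.5, -0.8, -0.6]
grip_width: 0.0321
grasp_force: 30.0
from [428.6 -17.4 103. ] [ 1.798e+02 -1.000e-01  8.300e+01] yaw-> 76.3 q7 -10.9 rows 7 t 10.2
call 0 t [81.9 20.8 -5.8] w [ 0.1 -0.   3.3]
call 1 t [83.  16.  -5.9] w [ 0.1 -0.   3.3]
```

```bash
python3 -m creep '[{"tx":20,"ty":5,"tz":-2,"wx":0,"wy":0,"wz":0.8,"gripper":-0.8},{"tx":41,"ty":10,"tz":-3,"wx":0,"wy":0,"wz":1.6,"gripper":-0.8},{"tx":62,"ty":15,"tz":-4,"wx":0,"wy":0,"wz":2.4,"gripper":-0.8},{"tx":82,"ty":21,"tz":-5,"wx":0,"wy":0,"wz":3.3,"gripper":-0.8}]'
python3 -m creep '[{"tx":20,"ty":4,"tz":-2,"wx":0,"wy":0,"wz":0.8,"gripper":-0.8},{"tx":41,"ty":8,"tz":-3,"wx":0,"wy":0,"wz":1.6,"gripper":-0.8},{"tx":62,"ty":12,"tz":-4,"wx":0,"wy":0,"wz":2.4,"gripper":-0.8},{"tx":83,"ty":16,"tz":-5,"wx":0,"wy":0,"wz":3.3,"gripper":-0.8},{"tx":83,"ty":16,"tz":-5,"wx":0,"wy":0,"wz":3.3,"gripper":-0.8}]'
python3 -m creep '[{"tx":0,"ty":0,"tz":0,"wx":0,"wy":0,"wz":0,"gripper":-0.8},{"tx":0,"ty":0,"tz":0,"wx":0,"wy":0,"wz":0,"gripper":-0.8}]'
python3 - <<'E'
from h import *
p,X=holder((.517,.251)); save('w6',p); o=get_obs(); t=np.array(o['tool_pos'])
d=t+.03*np.array([np.cos(1.33),np.sin(1.33),0])
print('dowel',fit(p,(X[...,2]>t[2]-.005)&(X[...,2]<t[2]+.03),X,d,.08), 'tcp',t, np.sum((X[...,2]>.08)))
Q=X[(X[...,2]>t[2]-.005)&(X[...,2]<t[2]+.03)]; R=Ro.from_euler('xyz',o['tool_rot'],degrees=True); q=R.inv().apply(Q-t)*1000
m=(abs(q[:,1])<22); print('tool-frame far end',np.percentile(q[m],[1,50,99.5],axis=0).round(1))
plan(512,233.5,45,76.3,step=28)
E
```

```text
time_s: 10.5
tool_pos: [0.4586, 0.0626, 0.1061]
tool_rot: [180.0, -0.1, 79.6]
force: [-0.1, -0.6, -0.6]
grip_width: 0.0321
grasp_force: 30.0
time_s: 10.92
tool_pos: [0.49, 0.1452, 0.1112]
tool_rot: [179.9, -0.1, 76.7]
force: [0.1, 1.2, -0.6]
grip_width: 0.0323
grasp_force: 30.0
time_s: 11.08
tool_pos: [0.4887, 0.1395, 0.1103]
tool_rot: [-180.0, 0.0, 76.4]
force: [0.3, -0.1, -1.0]
grip_width: 0.0316
grasp_force: 30.0
floor (array([516.1, 246.2]), 44.3, 64.5, 76.3, 'z', array([3.3, 4.5, 5.7]), 4710)
rim (array([538.2, 221.5]), 6.3, 98.7, 76.5, 'z', array([ 7.9,  9.7, 11.1]), 999)
dowel (array([497.1, 173.5]), 52.5, 79.9, 76.5, 'z', array([119.3, 128.2, 131. ]), 12146) tcp [0.48866977 0.13921127 0.11028193] 83581
tool-frame far end [[-33.4 -19.9 -25.8]
 [ 31.8   0.2 -17.9]
 [ 74.7  21.1  -3.3]]
from [488.7 139.2 110.3] [-180.     0.    76.3] yaw-> 76.3 q7 -29.6 rows 5 t 11.1
call 0 t [97.2  0.4 65.2] w [-0.  0.  0.]
```

View pics/w6.png

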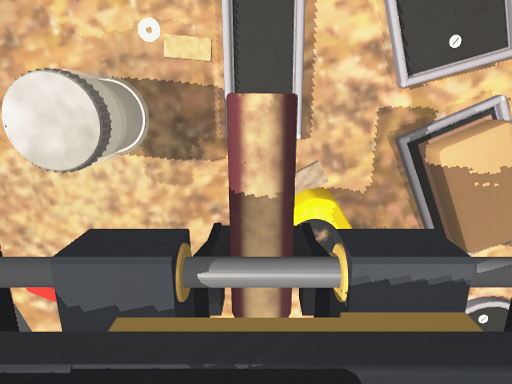

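The dowel is level, with its centre 17 mm ahead of the TCP, and lined up with its holder at (265,50). The jar at (60,120) is clear. Next: place it.

```bash
python3 -m creep '[{"tx":22,"ty":0.8,"tz":5,"wx":0,"wy":0,"wz":0,"gripper":-0.8},{"tx":45,"ty":0.8,"tz":10,"wx":0,"wy":0,"wz":0,"gripper":-0.8},{"tx":68,"ty":0.8,"tz":20,"wx":0,"wy":0,"wz":0,"gripper":-0.8},{"tx":90,"ty":0.8,"tz":40,"wx":0,"wy":0,"wz":0,"gripper":-0.8},{"tx":98.5,"ty":0.8,"tz":65,"wx":0,"wy":0,"wz":0,"gripper":-0.8}]'
python3 -m creep '[{"tx":0,"ty":0,"tz":0,"wx":0,"wy":0,"wz":0,"gripper":-0.8},{"tx":0,"ty":0,"tz":0,"wx":0,"wy":0,"wz":0,"gripper":-0.8},{"tx":0,"ty":0,"tz":8,"wx":0,"wy":0,"wz":0,"gripper":-0.8},{"tx":0,"ty":0,"tz":15,"wx":0,"wy":0,"wz":0,"gripper":-0.8},{"tx":0,"ty":0,"tz":15,"wx":0,"wy":0,"wz":0,"gripper":-0.8}]'
python3 -c "
from h import *
plan(512.7,234.8,14.5,76.3)"
```

```text
time_s: 11.55
tool_pos: [0.5146, 0.2394, 0.0464]
tool_rot: [179.8, -0.3, 76.5]
force: [-0.4, 0.3, -1.4]
grip_width: 0.032
grasp_force: 30.0
time_s: 11.97
tool_pos: [0.5127, 0.2346, 0.0297]
tool_rot: [-180.0, 0.0, 76.3]
force: [-1.2, -0.3, -1.1]
grip_width: 0.0322
grasp_force: 30.0
from [512.7 234.6  29.7] [-180.     0.    76.3] yaw-> 76.3 q7 -33.7 rows 1 t 12.0
call 0 t [ 0.2 -0.  15.2] w [-0.  0. -0.]
```

```bash
python3 -m creep '[{"tx":0,"ty":0,"tz":6,"wx":0,"wy":0,"wz":0,"gripper":-0.8},{"tx":0,"ty":0,"tz":11,"wx":0,"wy":0,"wz":0,"gripper":-0.8},{"tx":0,"ty":0,"tz":14,"wx":0,"wy":0,"wz":0,"gripper":-0.8},{"tx":0,"ty":0,"tz":15,"wx":0,"wy":0,"wz":0,"gripper":-0.8},{"tx":0,"ty":0,"tz":15,"wx":0,"wy":0,"wz":0,"gripper":-0.8}]'
python3 -m creep '[{"tx":0,"ty":0,"tz":0,"wx":0,"wy":0,"wz":0,"gripper":-0.8},{"tx":0,"ty":0,"tz":0,"wx":0,"wy":0,"wz":0,"gripper":0.2},{"tx":0,"ty":0,"tz":0,"wx":0,"wy":0,"wz":0,"gripper":0.2},{"tx":0,"ty":0,"tz":0,"wx":0,"wy":0,"wz":0,"gripper":0.2},{"tx":0,"ty":0,"tz":0,"wx":0,"wy":0,"wz":0,"gripper":0.2}]'
python3 -m creep '[{"tx":0,"ty":0,"tz":-10,"wx":0,"wy":0,"wz":0,"gripper":0.2},{"tx":0,"ty":0,"tz":-40,"wx":0,"wy":0,"wz":0,"gripper":0.2},{"tx":0,"ty":0,"tz":-80,"wx":0,"wy":0,"wz":0,"gripper":0.8},{"tx":0,"ty":0,"tz":-110,"wx":0,"wy":0,"wz":0,"gripper":0.8},{"tx":0,"ty":0,"tz":-130,"wx":0,"wy":0,"wz":0,"gripper":1}]'
python3 -c "
from h import *
p,X=cloud('wrist'); save('w7',p)
print(fit(p,(X[...,2]>.015)&(X[...,2]<.05),X,(.517,.251),.075))
plan(519.5,95.8,145,107.9)"
```

```text
time_s: 12.38
tool_pos: [0.5128, 0.2358, 0.0149]
tool_rot: [-180.0, 0.0, 76.4]
force: [0.1, -0.3, -0.7]
grip_width: 0.0323
grasp_force: 30.0
time_s: 12.8
tool_pos: [0.5131, 0.2361, 0.0153]
tool_rot: [180.0, -0.0, 76.4]
force: [0.3, 0.0, 0.5]
grip_width: 0.0489
grasp_force: 0.0
time_s: 13.22
tool_pos: [0.5146, 0.2364, 0.1497]
tool_rot: [179.8, -0.2, 76.4]
force: [0.2, 0.8, -0.2]
grip_width: 0.065
grasp_force: 0.0
(array([517.7, 252.7]), 33.1, 114.8, 76.1, 'z', array([23.8, 32.4, 35. ]), 4768)
from [516.3 237.3 152.9] [179.6  -0.5  76.4] yaw-> 107.9 q7 -36.8 rows 5 t 13.3
call 0 t [-136.9   36.4    7.1] w [  0.5  -0.3 -31.5]
```

The dowel sits flat and centred. Now the tape.

```bash
python3 -m creep '[{"tx":-28,"ty":7,"tz":1,"wx":0,"wy":0,"wz":-6.3,"gripper":1},{"tx":-56,"ty":15,"tz":2,"wx":0,"wy":0,"wz":-12.6,"gripper":1},{"tx":-83,"ty":22,"tz":3,"wx":0,"wy":0,"wz":-19,"gripper":1},{"tx":-110,"ty":29,"tz":4,"wx":0,"wy":0,"wz":-25.3,"gripper":1},{"tx":-137,"ty":36,"tz":5,"wx":0,"wy":0,"wz":-31.5,"gripper":1}]'
python3 -m creep '[{"tx":0,"ty":0,"tz":0,"wx":0,"wy":0,"wz":0,"gripper":1},{"tx":0,"ty":0,"tz":0,"wx":0,"wy":0,"wz":0,"gripper":1},{"tx":0,"ty":0,"tz":0,"wx":0,"wy":0,"wz":0,"gripper":1}]'
python3 - <<'E'
from h import *
p,X=cloud('wrist'); save('w8',p)
print(fit(p,(X[...,2]>.012)&(X[...,2]<.05),X,(.5207,.092),.06)); plan(519.5,95.8,11,107.9)
E
```

```text
time_s: 13.68
tool_pos: [0.5156, 0.0929, 0.1407]
tool_rot: [179.9, -0.0, 108.2]
force: [-0.4, -0.9, -0.3]
grip_width: 0.0865
grasp_force: 0.0
time_s: 13.93
tool_pos: [0.5157, 0.095, 0.1405]
tool_rot: [180.0, -0.0, 107.8]
force: [-0.3, 0.8, 0.8]
grip_width: 0.087
grasp_force: 0.0
(array([520.9,  90.8]), 65.4, 75.5, -72.0, 'z', array([28.6, 34.1, 35.5]), 5322)
from [515.7  95.6 140.4] [180.   -0.  107.9] yaw-> 107.9 q7 7.5 rows 4 t 14.0
call 0 t [ -1.1   3.6 129.4] w [ 0. -0.  0.]
```

View pics/w8.png

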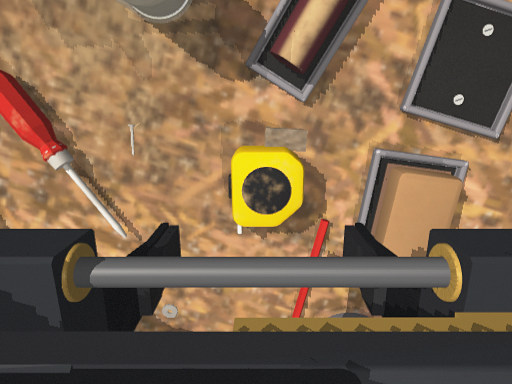

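The tape is at (266,190), clip on the left at (231,187) and hook at (240,230). The pencil at (327,222) clears the right finger. I'll grip it at +4 mm along its y.

```bash
python3 -m creep '[{"tx":-1.5,"ty":3.5,"tz":20,"wx":0,"wy":0,"wz":0,"gripper":1},{"tx":-1.5,"ty":3.5,"tz":50,"wx":0,"wy":0,"wz":0,"gripper":1},{"tx":-1.5,"ty":3.5,"tz":80,"wx":0,"wy":0,"wz":0,"gripper":1},{"tx":-1.5,"ty":3.5,"tz":90,"wx":0,"wy":0,"wz":0,"gripper":1},{"tx":-1.5,"ty":3.5,"tz":90,"wx":0,"wy":0,"wz":0,"gripper":1}]'
python3 -m creep '[{"tx":0,"ty":0,"tz":12,"wx":0,"wy":0,"wz":0,"gripper":1},{"tx":0,"ty":0,"tz":24,"wx":0,"wy":0,"wz":0,"gripper":1},{"tx":0,"ty":0,"tz":34,"wx":0,"wy":0,"wz":0,"gripper":1},{"tx":0,"ty":0,"tz":39,"wx":0,"wy":0,"wz":0,"gripper":1},{"tx":0,"ty":0,"tz":39,"wx":0,"wy":0,"wz":0,"gripper":1}]'
python3 -m creep '[{"tx":0,"ty":0,"tz":0,"wx":0,"wy":0,"wz":0,"gripper":0.1},{"tx":0,"ty":0,"tz":0,"wx":0,"wy":0,"wz":0,"gripper":0.1},{"tx":0,"ty":0,"tz":0,"wx":0,"wy":0,"wz":0,"gripper":0.1},{"tx":0,"ty":0,"tz":0,"wx":0,"wy":0,"wz":0,"gripper":0.1},{"tx":0,"ty":0,"tz":0,"wx":0,"wy":0,"wz":0,"gripper":0.1}]' 30
```

```text
time_s: 14.4
tool_pos: [0.5169, 0.0947, 0.0474]
tool_rot: [-179.7, 0.0, 108.0]
force: [0.0, 1.2, 1.0]
grip_width: 0.0868
grasp_force: 0.0
time_s: 14.82
tool_pos: [0.5187, 0.0937, 0.01]
tool_rot: [-179.9, 0.0, 107.9]
force: [-0.0, 0.3, 0.4]
grip_width: 0.0867
grasp_force: 0.0
time_s: 15.23
tool_pos: [0.5198, 0.094, 0.0116]
tool_rot: [180.0, -0.0, 107.9]
force: [-1.4, 0.1, 2.0]
grip_width: 0.0646
grasp_force: 30.0
```

```bash
python3 -m creep '[{"tx":0,"ty":0,"tz":-10,"wx":0,"wy":0,"wz":0,"gripper":0.1},{"tx":0,"ty":0,"tz":-25,"wx":0,"wy":0,"wz":0,"gripper":0.1},{"tx":0,"ty":0,"tz":-50,"wx":0,"wy":0,"wz":0,"gripper":0.1},{"tx":0,"ty":0,"tz":-75,"wx":0,"wy":0,"wz":0,"gripper":0.1},{"tx":0,"ty":0,"tz":-95,"wx":0,"wy":0,"wz":0,"gripper":0.1}]'
python3 -c "
from h import *
plan(650,165,115,92.4,step=28)"
```

```text
time_s: 15.65
tool_pos: [0.5196, 0.0938, 0.1081]
tool_rot: [179.9, -0.0, 107.9]
force: [1.0, -0.2, -2.8]
grip_width: 0.0646
grasp_force: 30.0
from [519.6  93.8 108.1] [179.9  -0.  107.9] yaw-> 92.4 q7 8.9 rows 6 t 15.7
call 0 t [13.9 73.  -3.4] w [ 0.  -0.   7.7]
call 1 t [23.6 70.5 -3.4] w [ 0.  -0.   7.7]
```

```bash
python3 -m creep '[{"tx":3,"ty":18,"tz":-1,"wx":0,"wy":0,"wz":1.9,"gripper":0.1},{"tx":7,"ty":36,"tz":-2,"wx":0,"wy":0,"wz":3.8,"gripper":0.1},{"tx":10,"ty":55,"tz":-3,"wx":0,"wy":0,"wz":5.7,"gripper":0.1},{"tx":14,"ty":73,"tz":-4,"wx":0,"wy":0,"wz":7.7,"gripper":0.1}]'
python3 -m creep '[{"tx":6,"ty":18,"tz":-1,"wx":0,"wy":0,"wz":1.9,"gripper":0.1},{"tx":12,"ty":36,"tz":-2,"wx":0,"wy":0,"wz":3.8,"gripper":0.1},{"tx":18,"ty":54,"tz":-3,"wx":0,"wy":0,"wz":5.7,"gripper":0.1},{"tx":23.5,"ty":70.5,"tz":-4,"wx":0,"wy":0,"wz":7.7,"gripper":0.1},{"tx":23.5,"ty":70.5,"tz":-4,"wx":0,"wy":0,"wz":7.7,"gripper":0.1}]'
python3 -m creep '[{"tx":0,"ty":0,"tz":0,"wx":0,"wy":0,"wz":0,"gripper":0.1},{"tx":0,"ty":0,"tz":0,"wx":0,"wy":0,"wz":0,"gripper":0.1}]'
python3 - <<'E'
from h import *
p,X=holder((.6545,.248)); save('w9',p)
plan(654.6,250.5,45,92.4,step=28)
E
```

```text
time_s: 15.98
tool_pos: [0.5851, 0.13, 0.1108]
tool_rot: [180.0, -0.0, 100.1]
force: [0.1, -0.4, -2.7]
grip_width: 0.0646
grasp_force: 30.0
time_s: 16.4
tool_pos: [0.6519, 0.1679, 0.1142]
tool_rot: [179.9, -0.0, 92.5]
force: [-0.2, -0.2, -2.4]
grip_width: 0.0647
grasp_force: 30.0
time_s: 16.57
tool_pos: [0.649, 0.1647, 0.1138]
tool_rot: [-179.9, 0.0, 92.5]
force: [-0.8, -0.1, -2.9]
grip_width: 0.0645
grasp_force: 30.0
floor (array([655.4, 245.7]), 76.0, 86.5, -88.0, 'z', array([3.4, 4.5, 5.7]), 10817)
rim (array([655.8, 245.2]), 91.1, 102.5, -87.9, 'z', array([ 7.7,  9.7, 11.1]), 4001)
from [649.  164.5 114. ] [-179.9    0.    92.5] yaw-> 92.4 q7 -4.8 rows 4 t 16.6
call 0 t [85.7  9.4 68.9] w [-0.1  0.   0.1]
```

View pics/w9.png

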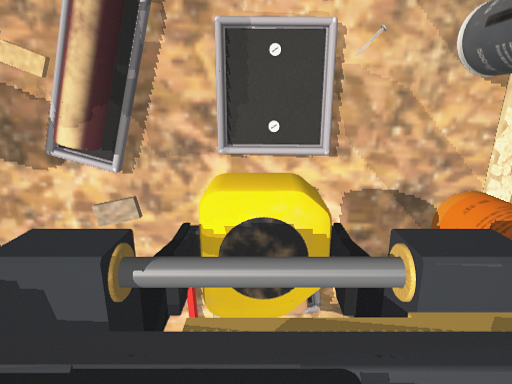

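The tape is held straight and its holder is ahead at (275,85). The orange bottle at (475,210) and the grey can at (490,35) stand tall to the right, so I'll check the gripper body's clearance before placing.

Run:
```python
from h import *
for c in ('top','scene'):
    X=np.load(f'c_{c}.npz')['X'].reshape(-1,3); 
    for lo,hi in ((.1,.25),(.25,.42)):
        m=(X[:,2]>.04)&(X[:,2]<.4)&(X[:,0]>.6)&(X[:,0]<1)&(X[:,1]>lo)&(X[:,1]<hi)
        print(c,lo,m.sum(),np.percentile(X[m],[2,98],axis=0).round(3).tolist() if m.any() else '')
plan(655.4,249.1,45,92,step=28)
```

```text
top 0.1 1024 [[0.799, 0.11, 0.045], [0.836, 0.166, 0.197]]
top 0.25 997 [[0.793, 0.264, 0.046], [0.828, 0.308, 0.201]]
scene 0.1 753 [[0.8, 0.105, 0.044], [0.847, 0.153, 0.214]]
scene 0.25 594 [[0.795, 0.259, 0.043], [0.836, 0.3, 0.203]]
from [649.  164.5 114. ] [-179.9    0.    92.5] yaw-> 92.0 q7 -4.8 rows 4 t 16.6
call 0 t [84.3 10.1 68.9] w [-0.1  0.   0.5]
```

The bottles begin at x ≈ 0.79 and the body reaches 0.75, so it clears.

```bash
python3 -m creep '[{"tx":20,"ty":3,"tz":5,"wx":0,"wy":0,"wz":0.5,"gripper":0.1},{"tx":40,"ty":6,"tz":12,"wx":0,"wy":0,"wz":0.5,"gripper":0.1},{"tx":60,"ty":9,"tz":28,"wx":0,"wy":0,"wz":0.5,"gripper":0.1},{"tx":77,"ty":10,"tz":50,"wx":0,"wy":0,"wz":0.5,"gripper":0.1},{"tx":84.5,"ty":10,"tz":68,"wx":0,"wy":0,"wz":0.5,"gripper":0.1}]'
python3 -m creep '[{"tx":0,"ty":0,"tz":0,"wx":0,"wy":0,"wz":0,"gripper":0.1},{"tx":0,"ty":0,"tz":0,"wx":0,"wy":0,"wz":0,"gripper":0.1},{"tx":0,"ty":0,"tz":8,"wx":0,"wy":0,"wz":0,"gripper":0.1},{"tx":0,"ty":0,"tz":15,"wx":0,"wy":0,"wz":0,"gripper":0.1},{"tx":0,"ty":0,"tz":15,"wx":0,"wy":0,"wz":0,"gripper":0.1}]'
python3 -c "
from h import *
plan(655.4,249.1,15.5,92)"
```

```text
time_s: 17.03
tool_pos: [0.6545, 0.256, 0.0446]
tool_rot: [-179.9, -0.2, 92.3]
force: [-0.6, 0.5, -2.7]
grip_width: 0.0646
grasp_force: 30.0
time_s: 17.45
tool_pos: [0.656, 0.2487, 0.0304]
tool_rot: [-180.0, 0.0, 91.9]
force: [-1.1, -0.7, -3.3]
grip_width: 0.0648
grasp_force: 30.0
from [656.  248.7  30.4] [-180.     0.    91.9] yaw-> 92.0 q7 -10.4 rows 1 t 17.4
call 0 t [ 0.5 -0.5 14.9] w [-0.   0.  -0.1]
```

```bash
python3 -m creep '[{"tx":0,"ty":-0.5,"tz":6,"wx":0,"wy":0,"wz":0,"gripper":0.1},{"tx":0,"ty":-0.5,"tz":11,"wx":0,"wy":0,"wz":0,"gripper":0.1},{"tx":0,"ty":-0.5,"tz":14,"wx":0,"wy":0,"wz":0,"gripper":0.1},{"tx":0,"ty":-0.5,"tz":15,"wx":0,"wy":0,"wz":0,"gripper":0.1},{"tx":0,"ty":-0.5,"tz":15,"wx":0,"wy":0,"wz":0,"gripper":0.1}]'
python3 -m creep '[{"tx":0,"ty":0,"tz":0,"wx":0,"wy":0,"wz":0,"gripper":0.1},{"tx":0,"ty":0,"tz":0,"wx":0,"wy":0,"wz":0,"gripper":1},{"tx":0,"ty":0,"tz":0,"wx":0,"wy":0,"wz":0,"gripper":1},{"tx":0,"ty":0,"tz":0,"wx":0,"wy":0,"wz":0,"gripper":1},{"tx":0,"ty":0,"tz":0,"wx":0,"wy":0,"wz":0,"gripper":1}]'
python3 -m creep '[{"tx":0,"ty":0,"tz":-10,"wx":0,"wy":0,"wz":0,"gripper":1},{"tx":0,"ty":0,"tz":-40,"wx":0,"wy":0,"wz":0,"gripper":1},{"tx":0,"ty":0,"tz":-80,"wx":0,"wy":0,"wz":0,"gripper":1},{"tx":0,"ty":0,"tz":-110,"wx":0,"wy":0,"wz":0,"gripper":1},{"tx":0,"ty":0,"tz":-135,"wx":0,"wy":0,"wz":0,"gripper":1}]'
python3 -c "
from h import *
p,X=cloud('wrist')
print(fit(p,(X[...,2]>.016)&(X[...,2]<.05),X,(.6555,.2465),.06))
plan(385.5,225,165,110)"
```

```text
time_s: 17.87
tool_pos: [0.6556, 0.25, 0.016]
tool_rot: [-180.0, 0.0, 92.0]
force: [-0.6, 0.6, -2.4]
grip_width: 0.0649
grasp_force: 30.0
time_s: 18.28
tool_pos: [0.6561, 0.2503, 0.0167]
tool_rot: [179.9, -0.0, 92.0]
force: [-0.0, -0.2, -0.5]
grip_width: 0.0828
grasp_force: 0.0
time_s: 18.7
tool_pos: [0.6568, 0.2502, 0.1554]
tool_rot: [179.8, -0.1, 92.0]
force: [-0.4, 0.9, 0.3]
grip_width: 0.0873
grasp_force: 0.0
(array([656.3, 247.2]), 65.4, 75.0, -87.9, 'z', array([33.3, 38.1, 39.5]), 4937)
from [659.3 251.1 161. ] [179.4  -0.3  92. ] yaw-> 110.0 q7 -12.4 rows 8 t 18.8
call 0 t [  -8.3 -137.2   -3.6] w [ 0.3 -0.1 -9. ]
call 1 t [  13.3 -136.9   -2.8] w [ 0.3 -0.1 -9. ]
```

The tape is seated (top at 39 mm, square). Last is the jar.

```bash
python3 -m creep '[{"tx":-2,"ty":-34,"tz":0,"wx":0,"wy":0,"wz":-2,"gripper":1},{"tx":-4,"ty":-68,"tz":0,"wx":0,"wy":0,"wz":-4,"gripper":1},{"tx":-6,"ty":-102,"tz":0,"wx":0,"wy":0,"wz":-6,"gripper":1},{"tx":-8,"ty":-136,"tz":0,"wx":0,"wy":0,"wz":-9,"gripper":1}]'
python3 -m creep '[{"tx":3,"ty":-34,"tz":0,"wx":0,"wy":0,"wz":-2,"gripper":1},{"tx":7,"ty":-68,"tz":0,"wx":0,"wy":0,"wz":-4,"gripper":1},{"tx":10,"ty":-102,"tz":0,"wx":0,"wy":0,"wz":-6,"gripper":1},{"tx":13,"ty":-136,"tz":0,"wx":0,"wy":0,"wz":-9,"gripper":1},{"tx":13,"ty":-136,"tz":0,"wx":0,"wy":0,"wz":-9,"gripper":1}]'
python3 -m creep '[{"tx":0,"ty":0,"tz":0,"wx":0,"wy":0,"wz":0,"gripper":1},{"tx":0,"ty":0,"tz":0,"wx":0,"wy":0,"wz":0,"gripper":1},{"tx":0,"ty":0,"tz":0,"wx":0,"wy":0,"wz":0,"gripper":1}]'
python3 - <<'E'
from h import *
p,X=cloud('wrist'); save('w10',p)
print(fit(p,(X[...,2]>.07)&(X[...,2]<.095),X,(.3855,.225),.06)); plan(385.5,225,36,110)
E
```

```text
time_s: 19.08
tool_pos: [0.5188, 0.237, 0.1515]
tool_rot: [180.0, -0.0, 101.1]
force: [-0.4, 0.4, 0.6]
grip_width: 0.0872
grasp_force: 0.0
time_s: 19.5
tool_pos: [0.378, 0.2238, 0.1508]
tool_rot: [-179.8, -0.1, 110.3]
force: [0.2, 0.0, -0.2]
grip_width: 0.0872
grasp_force: 0.0
time_s: 19.75
tool_pos: [0.3855, 0.2243, 0.1518]
tool_rot: [179.9, -0.0, 109.9]
force: [-0.8, 0.2, -0.5]
grip_width: 0.0871
grasp_force: 0.0
(array([386.2, 225.7]), 58.2, 59.6, 24.0, 'z', array([78.3, 80. , 81.1]), 4683)
from [385.5 224.2 151.5] [179.9   0.  109.9] yaw-> 110.0 q7 -15.4 rows 4 t 19.8
call 0 t [7.000e-01 1.000e-01 1.155e+02] w [ 0.1  0.  -0.1]
```

View pics/w10.png

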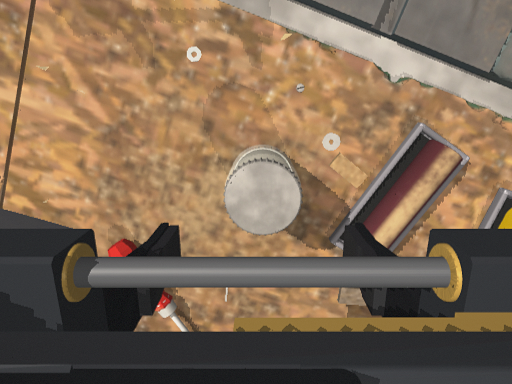

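The jar is at (262,195), centred between the fingers with free space on both sides. Descend and grip at mid-height.

```bash
python3 -m creep '[{"tx":1,"ty":0.3,"tz":15,"wx":0,"wy":0,"wz":0,"gripper":1},{"tx":1,"ty":0.3,"tz":40,"wx":0,"wy":0,"wz":0,"gripper":1},{"tx":1,"ty":0.3,"tz":65,"wx":0,"wy":0,"wz":0,"gripper":1},{"tx":1,"ty":0.3,"tz":90,"wx":0,"wy":0,"wz":0,"gripper":1},{"tx":1,"ty":0.3,"tz":110,"wx":0,"wy":0,"wz":0,"gripper":1}]'
python3 -m creep '[{"tx":0,"ty":0,"tz":5,"wx":0,"wy":0,"wz":0,"gripper":1},{"tx":0,"ty":0,"tz":6,"wx":0,"wy":0,"wz":0,"gripper":1},{"tx":0,"ty":0,"tz":6,"wx":0,"wy":0,"wz":0,"gripper":1},{"tx":0,"ty":0,"tz":6,"wx":0,"wy":0,"wz":0,"gripper":0},{"tx":0,"ty":0,"tz":6,"wx":0,"wy":0,"wz":0,"gripper":0}]' 30
python3 -m creep '[{"tx":0,"ty":0,"tz":0,"wx":0,"wy":0,"wz":0,"gripper":0},{"tx":0,"ty":0,"tz":0,"wx":0,"wy":0,"wz":0,"gripper":0},{"tx":0,"ty":0,"tz":0,"wx":0,"wy":0,"wz":0,"gripper":0},{"tx":0,"ty":0,"tz":0,"wx":0,"wy":0,"wz":0,"gripper":0},{"tx":0,"ty":0,"tz":0,"wx":0,"wy":0,"wz":0,"gripper":0}]' 30
```

```text
time_s: 20.22
tool_pos: [0.3846, 0.2246, 0.0393]
tool_rot: [-179.9, 0.1, 109.9]
force: [-1.0, 0.5, -0.5]
grip_width: 0.0873
grasp_force: 0.0
time_s: 20.63
tool_pos: [0.3851, 0.226, 0.0364]
tool_rot: [179.9, -0.1, 110.0]
force: [0.1, -0.5, 0.6]
grip_width: 0.0799
grasp_force: 0.0
time_s: 21.05
tool_pos: [0.3851, 0.226, 0.0359]
tool_rot: [179.8, -0.0, 110.0]
force: [1.7, 0.8, 2.8]
grip_width: 0.061
grasp_force: 30.0
```

```bash
python3 -m creep '[{"tx":0,"ty":0,"tz":-10,"wx":0,"wy":0,"wz":0,"gripper":0},{"tx":0,"ty":0,"tz":-25,"wx":0,"wy":0,"wz":0,"gripper":0},{"tx":0,"ty":0,"tz":-50,"wx":0,"wy":0,"wz":0,"gripper":0},{"tx":0,"ty":0,"tz":-75,"wx":0,"wy":0,"wz":0,"gripper":0},{"tx":0,"ty":0,"tz":-95,"wx":0,"wy":0,"wz":0,"gripper":0}]'
python3 - <<'E'
from h import *
z=np.load('c_w1.npz'); p,X=z['p'],z['X']; Z=X[...,2]
print(fit(p,(p.max(2)<75)&(Z<.012)&(Z>-.004),X,(.661,-.054),.06)); print(fit(p,(Z>.006)&(Z<.016),X,(.661,-.054),.06))
T=np.load('c_top.npz')['X'].reshape(-1,3); m=(np.hypot(T[:,0]-.661,T[:,1]+.054)<.13)&(T[:,2]>.02)
print('tall near holder',m.sum(),np.percentile(T[m],[0,50,100],axis=0).round(3).tolist() if m.any() else '')
plan(661,-54,140,85,step=28)
E
```

```text
time_s: 21.47
tool_pos: [0.383, 0.2245, 0.1312]
tool_rot: [-179.9, 0.0, 110.0]
force: [0.9, 0.7, -3.6]
grip_width: 0.061
grasp_force: 30.0
(array([661.4, -54.7]), 71.5, 72.2, -15.2, 'z', array([3.4, 4.6, 5.8]), 4664)
(array([660.9, -55. ]), 86.7, 87.2, -55.2, 'z', array([ 7. ,  9.8, 11.1]), 2130)
tall near holder 256 [[0.531, -0.129, 0.02], [0.548, -0.059, 0.025], [0.764, 0.052, 0.031]]
from [383.  224.5 131.2] [-179.9    0.   110. ] yaw-> 85.0 q7 -15.1 rows 15 t 21.5
call 0 t [-118.9   55.3   -3. ] w [-0.   0.   8.3]
call 1 t [-109.6   72.    -3. ] w [-0.   0.   8.3]
call 2 t [-98.1  87.1  -3. ] w [-0.   0.   8.3]
```

```bash
python3 -m creep '[{"tx":-24,"ty":11,"tz":-1,"wx":0,"wy":0,"wz":1.7,"gripper":0},{"tx":-48,"ty":22,"tz":-1,"wx":0,"wy":0,"wz":3.4,"gripper":0},{"tx":-72,"ty":33,"tz":-2,"wx":0,"wy":0,"wz":5,"gripper":0},{"tx":-96,"ty":44,"tz":-2,"wx":0,"wy":0,"wz":6.6,"gripper":0},{"tx":-119,"ty":55,"tz":-3,"wx":0,"wy":0,"wz":8.3,"gripper":0}]'
python3 -m creep '[{"tx":-22,"ty":14,"tz":-1,"wx":0,"wy":0,"wz":1.7,"gripper":0},{"tx":-44,"ty":29,"tz":-1,"wx":0,"wy":0,"wz":3.4,"gripper":0},{"tx":-66,"ty":43,"tz":-2,"wx":0,"wy":0,"wz":5,"gripper":0},{"tx":-88,"ty":58,"tz":-2,"wx":0,"wy":0,"wz":6.6,"gripper":0},{"tx":-110,"ty":72,"tz":-3,"wx":0,"wy":0,"wz":8.3,"gripper":0}]'
python3 -m creep '[{"tx":-20,"ty":18,"tz":0,"wx":0,"wy":0,"wz":1.7,"gripper":0},{"tx":-40,"ty":36,"tz":0,"wx":0,"wy":0,"wz":3.4,"gripper":0},{"tx":-60,"ty":53,"tz":0,"wx":0,"wy":0,"wz":5,"gripper":0},{"tx":-80,"ty":71,"tz":0,"wx":0,"wy":0,"wz":6.6,"gripper":0},{"tx":-98,"ty":87,"tz":0,"wx":0,"wy":0,"wz":8.3,"gripper":0}]'
python3 -m creep '[{"tx":0,"ty":0,"tz":0,"wx":0,"wy":0,"wz":0,"gripper":0},{"tx":0,"ty":0,"tz":0,"wx":0,"wy":0,"wz":0,"gripper":0},{"tx":0,"ty":0,"tz":0,"wx":0,"wy":0,"wz":0,"gripper":0},{"tx":0,"ty":0,"tz":0,"wx":0,"wy":0,"wz":0,"gripper":0}]'
python3 - <<'E'
from h import *
o=get_obs(); t=np.array(o['tool_pos']); p,X=cloud('wrist'); save('w11',p); Z=X[...,2]
print('lid',fit(p,(Z>t[2]+.035)&(Z<t[2]+.055),X,t,.05), 'tcp',t.round(4))
plan(661,-54.8,60,85,step=28)
E
```

```text
time_s: 21.88
tool_pos: [0.4755, 0.1306, 0.1326]
tool_rot: [-179.8, 0.0, 101.6]
force: [0.6, -0.6, -3.4]
grip_width: 0.0611
grasp_force: 30.0
time_s: 22.3
tool_pos: [0.5683, 0.0383, 0.1353]
tool_rot: [-179.8, -0.0, 93.3]
force: [0.2, 0.9, -2.5]
grip_width: 0.0614
grasp_force: 30.0
time_s: 22.72
tool_pos: [0.6612, -0.0544, 0.135]
tool_rot: [-179.8, 0.0, 85.0]
force: [0.7, 0.6, -3.8]
grip_width: 0.0611
grasp_force: 30.0
time_s: 23.05
tool_pos: [0.6607, -0.0519, 0.1355]
tool_rot: [-179.9, -0.1, 85.2]
force: [0.6, 0.1, -4.0]
grip_width: 0.061
grasp_force: 30.0
lid (array([660.6, -57.9]), 21.4, 71.6, -4.3, 'z', array([178.4, 179.6, 185.9]), 5260) tcp [ 0.6607 -0.0519  0.1355]
from [660.9 -51.8 135.8] [-1.799e+02 -1.000e-01  8.520e+01] yaw-> 85.0 q7 9.8 rows 3 t 23.1
call 0 t [-3.1  0.5 75.8] w [-0.1 -0.1  0.2]
```

View pics/w11.png

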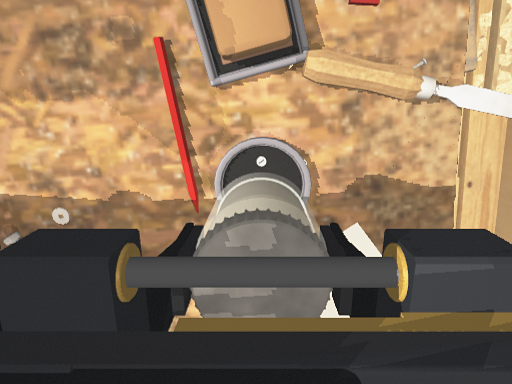

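The jar hangs upright at (262,250) over its round holder, whose rim shows at (262,165). The pencil and chisel are clear. Lower it.

```bash
python3 -m creep '[{"tx":-2.5,"ty":0.3,"tz":15,"wx":0,"wy":0,"wz":0,"gripper":0},{"tx":-2.5,"ty":0.3,"tz":35,"wx":0,"wy":0,"wz":0,"gripper":0},{"tx":-2.5,"ty":0.3,"tz":55,"wx":0,"wy":0,"wz":0,"gripper":0},{"tx":-2.5,"ty":0.3,"tz":70,"wx":0,"wy":0,"wz":0,"gripper":0},{"tx":-2.5,"ty":0.3,"tz":75,"wx":0,"wy":0,"wz":0,"gripper":0}]'
python3 -m creep '[{"tx":0,"ty":0,"tz":0,"wx":0,"wy":0,"wz":0,"gripper":0},{"tx":0,"ty":0,"tz":0,"wx":0,"wy":0,"wz":0,"gripper":0},{"tx":0,"ty":0,"tz":0,"wx":0,"wy":0,"wz":0,"gripper":0}]'
python3 -c "
from h import *
plan(661,-54.2,40.5,85)"
```

```text
time_s: 23.52
tool_pos: [0.6597, -0.0545, 0.0583]
tool_rot: [-179.7, -0.0, 85.2]
force: [-1.2, -0.2, -3.9]
grip_width: 0.061
grasp_force: 30.0
time_s: 23.77
tool_pos: [0.6629, -0.0561, 0.0625]
tool_rot: [179.9, -0.0, 85.1]
force: [0.4, 0.4, -3.6]
grip_width: 0.0611
grasp_force: 30.0
from [662.9 -56.1  62.5] [179.9  -0.   85.1] yaw-> 85.0 q7 11.9 rows 1 t 23.8
call 0 t [ 1.7 -2.1 22. ] w [ 0.1 -0.   0.1]
```

```bash
python3 -m creep '[{"tx":1.5,"ty":-1,"tz":6,"wx":0,"wy":0,"wz":0,"gripper":0},{"tx":1.5,"ty":-1,"tz":12,"wx":0,"wy":0,"wz":0,"gripper":0},{"tx":1.5,"ty":-1,"tz":16,"wx":0,"wy":0,"wz":0,"gripper":0},{"tx":1.5,"ty":-1,"tz":19,"wx":0,"wy":0,"wz":0,"gripper":0},{"tx":1.5,"ty":-1,"tz":20,"wx":0,"wy":0,"wz":0,"gripper":0}]'
python3 -m creep '[{"tx":0,"ty":0,"tz":0.5,"wx":0,"wy":0,"wz":0,"gripper":0},{"tx":0,"ty":0,"tz":1,"wx":0,"wy":0,"wz":0,"gripper":0},{"tx":0,"ty":0,"tz":1,"wx":0,"wy":0,"wz":0,"gripper":0}]'
```

```text
time_s: 24.18
tool_pos: [0.6604, -0.0544, 0.0401]
tool_rot: [-179.9, 0.0, 85.1]
force: [0.9, 0.1, -5.0]
grip_width: 0.0608
grasp_force: 30.0
time_s: 24.43
tool_pos: [0.6612, -0.0546, 0.0402]
tool_rot: [180.0, -0.0, 85.1]
force: [-0.3, -0.2, -4.0]
grip_width: 0.0609
grasp_force: 30.0
```

```bash
python3 -m creep '[{"tx":0,"ty":0,"tz":0.7,"wx":0,"wy":0,"wz":0,"gripper":0},{"tx":0,"ty":0,"tz":0.7,"wx":0,"wy":0,"wz":0,"gripper":0},{"tx":0,"ty":0,"tz":0.7,"wx":0,"wy":0,"wz":0,"gripper":1},{"tx":0,"ty":0,"tz":0.7,"wx":0,"wy":0,"wz":0,"gripper":1},{"tx":0,"ty":0,"tz":0.7,"wx":0,"wy":0,"wz":0,"gripper":1}]'
python3 -m creep '[{"tx":0,"ty":0,"tz":0.7,"wx":0,"wy":0,"wz":0,"gripper":1},{"tx":0,"ty":0,"tz":0.7,"wx":0,"wy":0,"wz":0,"gripper":1},{"tx":0,"ty":0,"tz":0.7,"wx":0,"wy":0,"wz":0,"gripper":1},{"tx":0,"ty":0,"tz":-15,"wx":0,"wy":0,"wz":0,"gripper":1},{"tx":0,"ty":0,"tz":-40,"wx":0,"wy":0,"wz":0,"gripper":1}]'
python3 -m creep '[{"tx":0,"ty":0,"tz":-30,"wx":0,"wy":0,"wz":0,"gripper":1},{"tx":0,"ty":0,"tz":-60,"wx":0,"wy":0,"wz":0,"gripper":1},{"tx":0,"ty":0,"tz":-90,"wx":0,"wy":0,"wz":0,"gripper":1},{"tx":0,"ty":0,"tz":-110,"wx":0,"wy":0,"wz":0,"gripper":1},{"tx":0,"ty":0,"tz":-110,"wx":0,"wy":0,"wz":0,"gripper":1}]'
python3 - <<'E'
from h import *
p,X=cloud('wrist'); save('w12',p)
print('jar',fit(p,(X[...,2]>.076)&(X[...,2]<.1),X,(.661,-.055),.06))
p,X=cloud('scene'); save('s1',p)
for n,c,lo in (('block',(.657,.104),.02),('dowel',(.517,.252),.02),('tape',(.656,.247),.02),('jar',(.661,-.055),.03),('cup',(.348,-.259),.02)): print(n,fit(p,(X[...,2]>lo)&(X[...,2]<.1),X,c,.065))
E
```

```text
time_s: 24.85
tool_pos: [0.6617, -0.0545, 0.04]
tool_rot: [179.9, -0.0, 85.1]
force: [0.4, -0.2, 0.6]
grip_width: 0.0739
grasp_force: 0.0
time_s: 25.27
tool_pos: [0.6587, -0.0541, 0.0768]
tool_rot: [-179.7, 0.0, 85.1]
force: [0.3, 0.3, 0.3]
grip_width: 0.0866
grasp_force: 0.0
time_s: 25.68
tool_pos: [0.6639, -0.0552, 0.1951]
tool_rot: [179.5, -0.1, 85.1]
force: [0.0, -0.2, 0.7]
grip_width: 0.0868
grasp_force: 0.0
jar (array([661.6, -55.2]), 58.4, 59.0, 16.1, 'z', array([82.4, 83.9, 85.1]), 3512)
block (array([660.3, 100.9]), 64.1, 96.5, -78.0, 'z', array([22.8, 32.7, 35.7]), 323)
dowel (array([516.7, 251.3]), 31.4, 121.3, 77.7, 'z', array([20.9, 32.3, 36.9]), 199)
tape (array([657.1, 247.4]), 64.7, 73.4, -81.4, 'z', array([23.5, 37.4, 41.9]), 227)
jar (array([659.9, -59.3]), 59.3, 60.6, -43.4, 'z', array([34.3, 69.1, 86.7]), 443)
cup (array([ 350.1, -260.2]), 67.6, 73.5, 48.5, 'z', array([28.2, 64.2, 88.9]), 889)
```

View pics/s1.png

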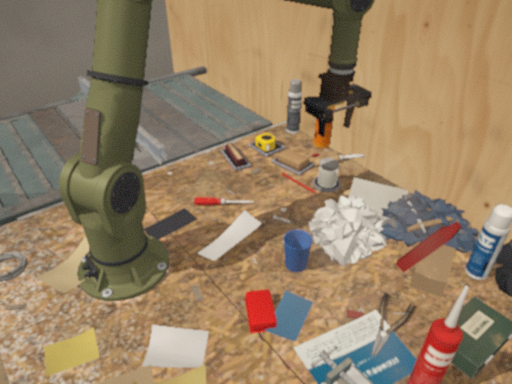

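The final scene view shows the dowel at (237,155), tape (265,143), block (294,160) and upright jar (327,177) all in their holders. The cup at (297,250) hasn't moved, and the gripper is clear above.

```bash
python3 -c "
from cell import env
print(env.sign_off())"
```

```text
the job is handed in; nothing more can be done
None
```

The sanding block, dowel, tape measure and screw jar are each seated flat in their own holders and released, with the jar upright and the blue cup where it was; I handed the job in at about 26 s of the 118 s limit.

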